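# Unlock the sale's cash box and hold the latch open

## Task

Take the key with the large oblong head out of the wooden key block and put it fully home in the lock on the lid of the cash box; the pins are sticky, so wiggle it past them and do not ram it. Then turn it a quarter turn clockwise and finish still holding it turned against its spring, so that I can lift the lid. Leave the other two keys in the block and do not disturb the bell and the mug.

Things in the scene. Friction and masses are not known exactly. Their poses are not given: they have to be found in the camera images.
- key: Cash-box key standing in the key block, 20 to 45 g, black plastic head, flat steel blade pointing down. Origin at the blade's tip; z up, x along the blade's width. Works either way round. Blade 10 wide, 3.5 thick (y), 30 long, its last 5 mm a 90 degree point 2.6 thick. Shoulder 18 x 7, z = 30 to 36. Oblong head 30 wide, 9 thick (y), 38 high, z = 36 to 74.
- key_head (a point): Centre of that key's oblong head, 55 mm above the blade's tip: the place to grip, firmly (about 45 N), across the head's 9 mm thickness (along y), fingertips no lower than 18 mm below this point. Axes as the key's.
- key_round: Another key in the block, with a round disc head of 34 mm diameter, 9 thick; blade only 22 long. Origin at the blade's tip, z up. Not for this lock.
- key_slim: Another key in the block, with a slim head 16 wide, 26 high, 9 thick; blade only 22 long. Origin at the blade's tip, z up. Not for this lock.
- keyblock: Wooden block fixed to the table, 190 long (x) x 50 x 42 high, origin under its centre. Three upright slots in its top, 12 x 5.5, 36 deep, at x = -55, 0 and +55 mm. The keys stand in them, blade's width along the block, shoulders resting on the top, and lift straight out; which key is where varies.
- cashbox: Closed grey steel cash box, fixed, 240 deep (x) x 300 wide (y) x 90 high, origin under its centre. Round lock in the lid, 88 mm from the centre towards the front edge (-x): steel bezel of 28 mm with a 20 mm brass cylinder in it. A carrying handle lies folded on the lid (up to 8 mm high, between x = 4 and 40 mm).
- keyway (a point): Centre of the keyway's mouth on the lock's face, 93 mm above the table, 3 mm above the lid. Fixed to the box: z up, x along the slot's long side when unturned. Slot 11.2 (x) x 4.7, mouth bevelled to 8 mm across. The key goes straight down until its shoulder rests on the face, tip 30 mm below it.
- pins (a point): Middle of the lock's sprung pins, 14 mm below the keyway's mouth on its axis. They stand in three facing pairs at the slot's ends; the key's tip sticks on them 10, 16 and 22 mm down. A straight push of 12 N stays stuck, 18 N often does; 12 to 20 N slides past, up to 1 mm a swing, while the key is twisted to and fro by 0.14 rad, a swing every half second.
- lock (a joint): Turn of the cylinder in rad, clockwise from above: 0 unturned, stop at 1.6. Blocked, but for 0.07 of play, until the key is within 1 mm of home: its tip pushes a locking pin down in the last 4 mm (1 to 3 N). A spring turns it back to 0, 0.02 N m at 0 and 0.065 at a quarter turn. The key has 0.11 rad of play in it either way.
- bell: Steel counter bell on a black foot, 86 mm diameter, 59 high, standing loose beyond the key block; origin under its centre. Bystander.
- mug: White mug, 80 mm diameter, 92 high, with a handle, standing loose between the key block and the robot; origin under its centre. Bystander.

How it is judged:
By the outcome, as a careful person would: the job done as asked, in the order asked, and still so for the second after the job is handed in, while the arm keeps its last pose, push and grip.
It also fails if it takes over 72 s, if anything falls off the work surface, if the arm or the gripper's body presses on something with over 40 N, if the wrist force passes 120 N, or if a joint passes its speed limit or range.

## Robot

A 6-joint arm with a two-finger parallel gripper is mounted at the origin on the work surface. World frame = base frame: x ahead of the robot, y to its left, z up, the work surface at z = 0. Lengths are in m, angles in rad, forces in N, time in s.
With the tool pointing down it reaches from about 0.35 to 0.85 m from the base axis. Payload 8.1 kg.
Tool frame: the origin (TCP) lies on the centre line of the jaws, within the pads' length; the fingertips stand 22 mm ahead of it and the grasp point (between the pads) lies 3 mm ahead of it; z points along the fingers, y is the line along which they close (so a half turn about z gives the same grasp; the last joint's range is limited). The gripper opens to 93 mm and grips with 3 to 60 N. Pads are 15 mm wide; open, the fingers measure 128 mm over their backs; the gripper's body (75 mm by 188 mm) begins 65 mm behind the grasp point.
Start: joints at [-1.241, 0.13, 1.488, -0, 1.523, -0.085], TCP at [0.242, -0.549, 0.241] pointing down, gripper open.
Joint ranges: [-2.96, 2.96], [-0.89, 2.26], [0.02, 2.5], [-1.34, 4.48], [0, 2.73], [-2.66, 2.66]. Speed limits (rad/s): [2.39, 2.39, 2.79, 3.14, 3.14, 3.14].

## Interface

Orientations are given as a rotation vector (axis times angle).
In Python, from plant import robot, readout, read_camera gives the robot as it stands (robot), with the cameras as plain functions and the readings (readout).
- The arm moves only by the tool hand_motion, called after "Emit:" as a command line: name --argument value ..., lists and objects as JSON in quotes. Schema: {"type":"object","properties":{"plan":{"type":"string"},"squeeze":{"type":"number"},"only":{"type":"string"},"quiet":{"type":"boolean"},"lines":{"type":"string"}},"required":["plan"],"additionalProperties":false}. plan is a string of 1 to 20 rows, parted by a bar, with the numbers parted by spaces; each row has 5 numbers: the finger opening in m, then dx, dy, dz in m, then a turn about the tool's z in rad; each row shifts and turns the commanded pose from where the row before left it, along the tool's axes as they then stand; what a row does not reach is not made up. A row lasts 1/10 s, in which the tool goes at most 0.05 m and 0.15 rad, less where a joint would pass 70% of its speed; a pose out of reach is approached as far as the arm can. The fingers move at their own pace and stop on an object; squeeze is the grip in N (left out, the last holds). Time passes only in rows, so rows that do not move let the fingers close. The tool returns the time, the measured TCP pose, the force, the opening and the grip force at its end. only (a regular expression) keeps the lines of the reply that match it, lines (a string "A,B") keeps lines A to B, and quiet returns only ok. Input that does not fit is refused with a message, and nothing moves.
- readout.read_state(): the state, without advancing time (a new reading comes with each control period).
- read_camera(name): name is "scene" or "top" or "wrist"; returns a dict with "image" (400x640x3 uint8, red, green, blue), "fx", "fy", "cx", "cy" (pixels), "R" (3x3) and "t" (3): a world point X has camera coordinates R X + t. Camera axes: x right, y down, z forward; pixel columns grow to the right and rows downward; lengths in m; the calibration is good to about 2 mm. A picture is of the moment at which its call begins. There is no depth.
- robot.close_job(): hands the job in; it is judged then, once.
The state is a dict: "t": time; "q": joint angles; "dq": joint speeds; "joint_torque": joint torques, N m; "tool_pos": TCP position; "orientation": TCP orientation; "force": force on the tool from outside, world axes, zero at the start; "wrist_torque": the same for the moment, N m; "opening": finger opening in m; "gripper_force": force on a finger pad.
Only numpy, scipy, OpenCV 4.12 (cv2) and the standard library are available. Lean on these libraries where they do the work, as an engineer would, in place of code of your own. Each camera call takes 0.05 s, during which the arm holds its last target. There are 200 camera calls.

## Working session

There is one attempt and no reset: what is moved stays moved. The work goes in short steps, Python scripts to look and compute and a tool call to move; the robot and the scene stay as the last step left them, time stands still between calls to the robot, and variables do not carry over. Pictures are saved under pics/ and viewed, at most 10 in all, crops included, and the job is handed in when it is done.

```bash
ls; mkdir -p pics
```

Run:
```python
from plant import robot, readout, read_camera
import cv2
s=readout.read_state();print(s)
for n in("top","scene"):
    c=read_camera(n);cv2.imwrite(f"pics/{n}0.png",c["image"][:,:,::-1]);print(n,c["fx"],c["fy"],c["cx"],c["cy"],c["R"],c["t"])
```

```text
pics
plant.py
{'t': 0.0, 'q': array([-1.24136425e+00,  1.31170052e-01,  1.48931023e+00,  1.86580936e-05,
        1.52301055e+00, -8.54011109e-02]), 'dq': array([-2.42776278e-03,  1.29096991e-03, -2.19953628e-04,  5.61140991e-04,
       -7.48768281e-04,  1.42660261e-05]), 'joint_torque': array([ 1.79217259e-03, -5.59849298e+01, -4.91757309e+01,  7.69376848e-02,
        3.58396349e-02, -1.09531918e-04]), 'tool_pos': array([ 0.24166982, -0.54857674,  0.23956512]), 'orientation': array([-3.07241071e+00, -6.46566341e-01,  3.33650780e-04]), 'force': array([ 0.00798296,  0.79766804, -0.02634097]), 'wrist_torque': array([ 0.05937063,  0.04545844, -0.00666536]), 'gripper_force': 0.0, 'opening': 0.09294121437087838}
top 378.9527054501837 378.9527054501837 315.3048754925797 202.7952087114108 [[-0.09127575 -0.99581947  0.00351037]
 [-0.96772151  0.08786767 -0.23620829]
 [ 0.23491236 -0.02495715 -0.97169611]] [0.04591204 0.58047462 0.68482882]
scene 395.24345564210745 395.24345564210745 320.7399204617893 203.56426615997822 [[ 0.56839771  0.82273972  0.00483656]
 [ 0.5761617  -0.39383669 -0.71619156]
 [-0.58733443  0.40986829 -0.69788699]] [-0.332395   -0.25490723  1.14141361]
```

View pics/top0.png

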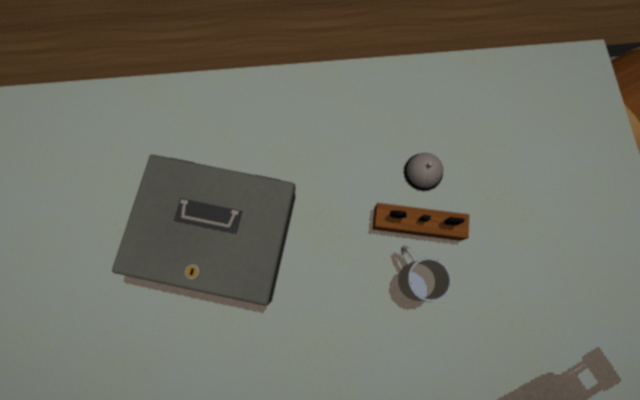

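View pics/scene0.png

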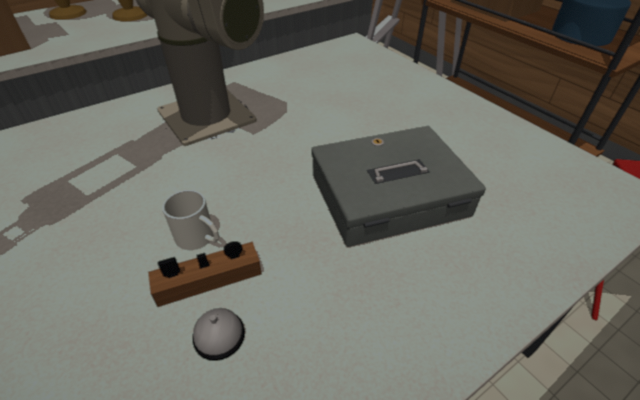

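The top view shows the box's lock near (192,271) and the block from (375,205) to (468,238), with keys at (397,215), (424,218) and (454,221). In the scene view the left key (169,267) has a square top, so it is probably the oblong one. I'll zoom in to check.

Run:
```python
import cv2,numpy as np
a=cv2.imread("pics/top0.png");b=cv2.imread("pics/scene0.png")
f=lambda im,x,y,w,h,k:cv2.convertScaleAbs(cv2.resize(im[y:y+h,x:x+w],None,fx=k,fy=k,interpolation=cv2.INTER_CUBIC),alpha=1.6)
m=np.zeros((600,800,3),np.uint8)
m[:300,:660]=f(a,365,195,110,50,6)
m[300:600,:500]=f(b,145,235,125,75,4)
m[300:540,520:760]=f(a,172,251,40,40,6)
cv2.imwrite("pics/crop1.png",m)
```

```text
(no output)
```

View pics/crop1.png

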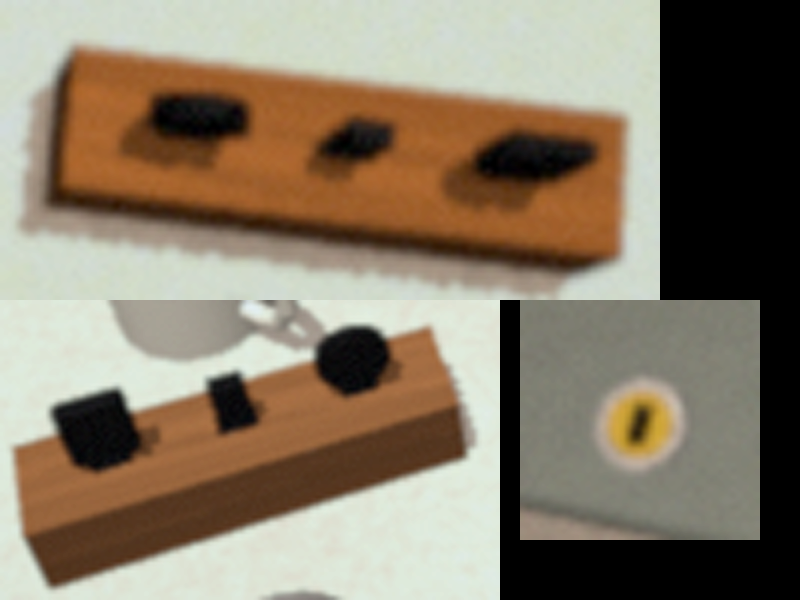

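Bottom-left crop: the left key has the oblong head, the middle one is slim and the right one is round, so the target is at the block's -y end. I'll fit the block and box poses from their corners.

Create h.py:
```python
import numpy as np,cv2
from plant import robot, readout, read_camera
def proj(c,X):
    p=np.asarray(X)@np.array(c["R"]).T+np.array(c["t"]);return np.c_[c["fx"]*p[:,0]/p[:,2]+c["cx"],c["fy"]*p[:,1]/p[:,2]+c["cy"]]
def ray(c,uv,z):
    d=np.array(c["R"]).T@[(uv[0]-c["cx"])/c["fx"],(uv[1]-c["cy"])/c["fy"],1];o=-np.array(c["R"]).T@c["t"];return o+d*(z-o[2])/d[2]
```

Run:
```python
from h import *
from scipy.optimize import least_squares
T=read_camera("top");S=read_camera("scene")
def fit(L,W,z,pt,ps,x0):
    B=np.array([[-L,-W],[L,-W],[L,W],[-L,W]])/2
    def pts(p):
        c,s=np.cos(p[2]),np.sin(p[2]);return np.c_[B@np.array([[c,s],[-s,c]])+p[:2],np.full(4,z)]
    def f(p):return np.r_[(proj(T,pts(p))-pt).ravel(),(proj(S,pts(p))-ps).ravel()]
    r=least_squares(f,x0);print(r.x,np.round(r.fun,1).tolist());return r.x
for n,c,u in(("T",T,(377,202.5)),("T",T,(469,214)),("T",T,(467.6,237.4)),("S",S,(252,242)),("S",S,(151,293.8))):print(n,ray(c,u,.042))
# block: x along -y side? local +x -> world +y ; local y -> world -x
pt=np.array([(469.,214),(377,202.5),(374.6,228.4),(467.6,237.4)]) # (-L,-W)=(-y, far x)
ps=np.array([(151,293.8),(261,260.8),(252.5,242),(148.5,272)])
p=fit(.19,.05,.042,pt,ps,[.6,-.3,1.57])
c,s=np.cos(p[2]),np.sin(p[2]);k=p[:2]-.055*np.array([c,s]);print("key",k)
print("keytop px",proj(T,[[*k,.116]]),proj(S,[[*k,.116]]),"bez",[ray(T,(192,271.5),.093),ray(S,(377,142),.093)])
pt=np.array([(270,303),(295,183),(152,156),(115,272)]);ps=np.array([(313,150),(348,221),(483,187),(431,129)])
b=fit(.24,.30,.09,pt,ps,[.6,.2,0])
c,s=np.cos(b[2]),np.sin(b[2]);print("lock",b[:2]-.088*np.array([c,s]))
```

```text
T [ 0.57797917 -0.13476042  0.042     ]
T [ 0.53676899 -0.31984989  0.042     ]
T [ 0.48927746 -0.30798837  0.042     ]
S [ 0.53575202 -0.12417676  0.042     ]
S [ 0.54123651 -0.3169197   0.042     ]
[ 0.5351728  -0.22009666  1.35692361] [-1.0, -1.2, -1.2, -0.7, -0.8, -3.0, -0.3, -0.6, -1.1, -0.4, -1.8, -1.4, -0.6, -2.1, -1.3, -1.1]
key [ 0.52349928 -0.27384356]
keytop px [[461.73878414 214.89438866]] [[160.61914111 247.65909181]] bez [array([0.46732976, 0.23181801, 0.093     ]), array([0.4741727 , 0.23026992, 0.093     ])]
[ 0.55448894  0.20330727 -0.28806738] [-0.5, 0.8, 1.8, -3.2, -2.2, -4.5, -3.7, -1.0, -5.4, -3.5, -2.4, 0.0, 3.3, 0.4, -4.1, -5.1]
lock [0.47011501 0.22830805]
```

The target key is about (0.523, -0.274) with its width at yaw 1.357. The lock is about (0.470, 0.230) with yaw -0.29. Moving above the key.

Emit:
hand_motion --plan "0.045 0.046 -0.0172 0 0 | 0.045 0.046 -0.0172 0 0 | 0.045 0.046 -0.0172 0 0 | 0.045 0.046 -0.0172 0 0 | 0.045 0.046 -0.0172 0 0 | 0.045 0.046 -0.0172 0 0 | 0.045 0.046 -0.0172 0 0 | 0.045 0.046 -0.0172 0 0 | 0.045 0 0 0.01 -0.135 | 0.045 0 0 0.01 -0.135 | 0.045 0 0 0.01 -0.135 | 0.045 0 0 0.01 -0.135 | 0.045 0 0 0.01 -0.135 | 0.045 0 0 0.01 -0.135 | 0.045 0 0 0.01 -0.135 | 0.045 0 0 0 0" --squeeze 45

```text
t: 1.8
tool_pos: [0.5221, -0.2742, 0.1686]
orientation: [-2.438, -1.976, 0.002]
force: [-0.6, 0.6, 0.1]
opening: 0.045
gripper_force: 0.0
```

Run:
```python
from h import *
c=read_camera("wrist");cv2.imwrite("pics/w1.png",c["image"][:,:,::-1])
import pickle;pickle.dump(c,open("w1.pkl","wb"))
print(readout.read_state()["tool_pos"],readout.read_state()["q"],readout.read_state()["force"])
```

```text
[ 0.52254092 -0.2744681   0.16964523] [-5.70522959e-01  1.49148684e-01  1.59850174e+00  3.53643360e-05
  1.39609352e+00 -3.56671606e-01] [-0.4155001   0.34457669 -0.12822715]
```

View pics/w1.png

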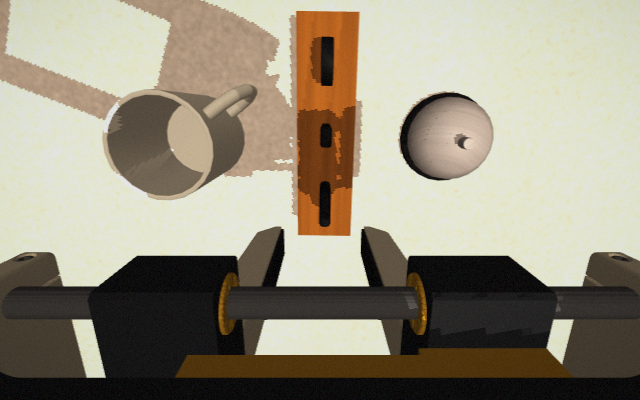

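The wrist view shows the target key at about (325,203), the block from (297,11) to (350,235), and the mug and bell clear of the fingers. Measuring more precisely.

Run:
```python
from h import *
import pickle
from scipy.optimize import least_squares
c=pickle.load(open("w1.pkl","rb"));im=c["image"]
print(c["R"],c["t"],c["fx"])
for y in (20,70,120,160,180,190,200,210,220,225,228,230,233):print(y,[int(v) for v in im[y,290:364:3].sum(1)//3])
m=((im.max(2)<45)).astype(np.uint8);m[232:]=0;m[:,:310]=0;m[:,342:]=0
n,l,st,ce=cv2.connectedComponentsWithStats(m)
for s,k in zip(st,ce):
    if 60<s[4]<5000:print(s,k,[ray(c,k,z)[:2].round(4) for z in(.086,.08)])
pt=np.array([(350,235),(358.5,12),(297.5,11.5),(298,234.5)])
for u in pt:print(ray(c,u,.042))
```

```text
[[ 0.97852153 -0.20612705 -0.00269157]
 [-0.19793699 -0.94312927  0.26707326]
 [-0.05758952 -0.26080417 -0.96367247]] [-0.56753025 -0.16717694  0.28078111] 306.00603220485675
20 [155, 155, 118, 96, 102, 109, 107, 106, 102, 104, 107, 108, 104, 101, 104, 110, 109, 108, 97, 92, 98, 94, 102, 188, 217]
70 [212, 160, 136, 102, 107, 108, 98, 57, 63, 64, 58, 18, 17, 22, 30, 102, 105, 102, 101, 103, 100, 101, 129, 219, 219]
120 [154, 156, 133, 58, 59, 63, 58, 61, 61, 68, 66, 66, 59, 58, 62, 61, 60, 62, 65, 59, 60, 60, 154, 157, 221]
160 [228, 163, 147, 89, 61, 60, 60, 62, 67, 58, 68, 61, 52, 61, 70, 61, 104, 60, 60, 57, 59, 106, 149, 186, 223]
180 [223, 155, 156, 55, 63, 60, 59, 62, 68, 66, 60, 56, 54, 64, 70, 59, 61, 60, 60, 58, 60, 219, 220, 225, 225]
190 [226, 161, 155, 80, 61, 61, 58, 65, 64, 64, 9, 11, 10, 4, 66, 79, 101, 101, 96, 105, 105, 224, 223, 224, 224]
200 [226, 171, 159, 93, 107, 105, 104, 80, 64, 67, 3, 9, 17, 11, 110, 101, 98, 102, 99, 100, 101, 228, 228, 223, 219]
210 [225, 157, 162, 95, 106, 103, 104, 108, 111, 102, 8, 16, 18, 5, 105, 100, 100, 104, 101, 101, 113, 224, 226, 
[... 403 characters left out ...]
 97, 105, 105, 102, 108, 107, 109, 105, 100, 105, 107, 106, 102, 100, 103, 104, 100, 161, 229, 226, 224, 9]
233 [226, 222, 225, 93, 103, 102, 100, 107, 107, 107, 103, 101, 100, 105, 102, 101, 96, 101, 101, 101, 173, 222, 226, 224, 8]
[321  37  12  49 551] [326.65154265  60.8384755 ] [array([ 0.5475, -0.1702]), array([ 0.5478, -0.1694])]
[320 124  12  23 232] [325.59482759 135.15086207] [array([ 0.5366, -0.2194]), array([ 0.5365, -0.2199])]
[320 181  10  46 436] [324.49082569 203.49541284] [array([ 0.5251, -0.2705]), array([ 0.5247, -0.2724])]
[ 0.53995236 -0.31975975  0.042     ]
[ 0.58115241 -0.13438421  0.042     ]
[ 0.53404764 -0.12406547  0.042     ]
[ 0.491391   -0.30906203  0.042     ]
```

Emit:
hand_motion --plan "0.045 0 0.0018 0 0.011 | 0.03 0 0 0.024 0 | 0.03 0 0 0.024 0 | 0.03 0 0 0.024 0 | 0.03 0 0 0.012 0 | 0.03 0 0 0.01 0 | 0.03 0 0 0 0 | 0 0 0 0 0 | 0 0 0 0 0 | 0 0 0 0 0 | 0 0 0 0 0 | 0 0 0 0 0 | 0 0 0 0 0" --squeeze 45

```text
t: 3.15
tool_pos: [0.5247, -0.2755, 0.0776]
orientation: [-2.454, -1.962, 0.001]
force: [-4.4, 0.6, 5.8]
opening: 0.0085
gripper_force: 45.0
```

Run:
```python
from h import *
s=readout.read_state();print(s["force"],s["wrist_torque"])
c=read_camera("wrist");cv2.imwrite("pics/w2.png",c["image"][:,:,::-1])
```

```text
[-4.44824782  0.57768625  5.76254926] [ 0.16464604  0.8787653  -0.00706514]
```

View pics/w2.png

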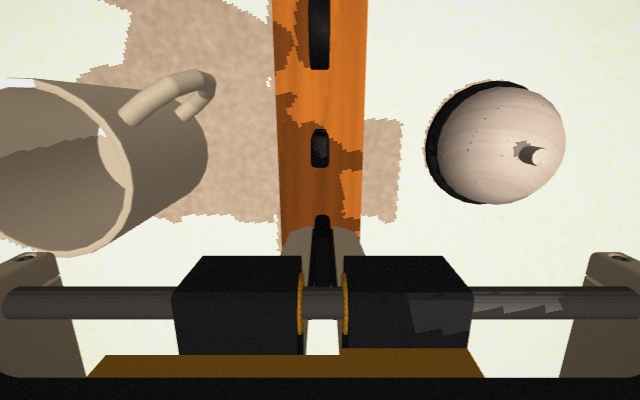

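Gripped: the opening is 8.5 mm at 45 N and the key sits between the pads, with mug and bell untouched. Lifting straight up.

Emit:
hand_motion --plan "0 0 -0.001 -0.006 0 | 0 0 0 -0.008 0 | 0 0 0 -0.008 0 | 0 0 0 -0.008 0 | 0 0 0 -0.01 0 | 0 0 0 -0.01 0 | 0 0 0 -0.03 0 | 0 0 0 -0.04 0 | 0 0 0 -0.045 0" --squeeze 45

```text
t: 4.1
tool_pos: [0.5231, -0.2745, 0.2424]
orientation: [-2.452, -1.96, 0.001]
force: [0.8, 0.4, 0.2]
opening: 0.0087
gripper_force: 45.0
```

Emit:
hand_motion --plan "0 0.0437 -0.015 0 0 | 0 0.0437 -0.015 0 0 | 0 0.0437 -0.015 0 0 | 0 0.0437 -0.015 0 0 | 0 0.0437 -0.015 0 0 | 0 0.0437 -0.015 0 0 | 0 0.0437 -0.015 0 0 | 0 0.0437 -0.015 0 0 | 0 0.0437 -0.015 0 0 | 0 0.0437 -0.015 0 0 | 0 0.0437 -0.015 0 0"

```text
t: 5.2
tool_pos: [0.4684, 0.2321, 0.2426]
orientation: [2.453, 1.961, 0.002]
force: [0.1, 0.5, -0.9]
opening: 0.0091
gripper_force: 45.0
```

Emit:
hand_motion --plan "0 0 0 0 -0.15 | 0 0 0 0 -0.15 | 0 0 0 0 -0.15 | 0 0 0 0 -0.15 | 0 0 0 0 -0.15 | 0 0 0 0 -0.15 | 0 0 0 0 -0.15 | 0 0 0 0 -0.15 | 0 0 0 0 -0.15 | 0 0 0 0 -0.15 | 0 0 0 0 0"

```text
t: 6.3
tool_pos: [0.4689, 0.2302, 0.2423]
orientation: [0.454, 3.108, 0.0]
force: [0.0, 0.4, -0.5]
opening: 0.0086
gripper_force: 45.0
```

Run:
```python
from h import *
import pickle
s=readout.read_state();print(s["q"],s["tool_pos"],s["force"],s["wrist_torque"])
D={n:read_camera(n) for n in("wrist","top","scene")};pickle.dump(D,open("d3.pkl","wb"))
m=np.zeros((600,800,3),np.uint8)
m[:400,:640]=D["wrist"]["image"][:,:,::-1]
cv2.imwrite("pics/w3.png",m)
k=proj(D["scene"],[s["tool_pos"]])[0];print(k,proj(D["top"],[s["tool_pos"]]))
```

```text
[ 3.58279738e-01 -8.17551641e-02  1.70083092e+00 -4.07273059e-07
  1.52199732e+00 -9.22290121e-01] [0.46886271 0.23023243 0.24227454] [ 0.03442949  0.42558787 -0.5092555 ] [ 0.03944022 -0.14720915 -0.00946801]
[383.02366569  79.217449  ] [[161.13705136 264.20746888]]
```

View pics/w3.png

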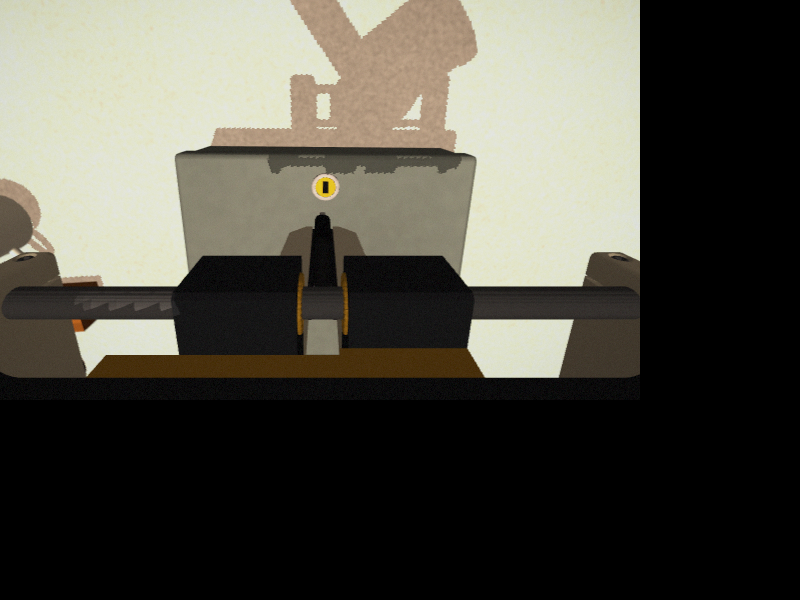

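The lock is at (325,187) in the wrist view, with the lid's front corners at (176,154) and (476,157). Converting those to lock position and yaw.

Run:
```python
from h import *
import pickle
D=pickle.load(open("d3.pkl","rb"));c=D["wrist"];im=c["image"].astype(int)
def yel(im,z,c,box):
    x0,x1,y0,y1=box;s=im[y0:y1,x0:x1];m=(s[...,0]-s[...,2]>45).astype(np.uint8);m=cv2.morphologyEx(m,cv2.MORPH_CLOSE,np.ones((9,9)))
    v,u=np.nonzero(m);k=(u.mean()+x0,v.mean()+y0);print(k,len(u),ray(c,k,z))
yel(im,.093,c,(305,345,168,206))
for n,b in(("top",(172,212,252,292)),("scene",(362,392,130,155))):
    yel(D[n]["image"].astype(int),.093,D[n],b)
s=im[180:195,315:337].sum(2)//3;print(s)
v,u=np.nonzero(s<70);print("slot",u.mean()+315,v.mean()+180,ray(c,(u.mean()+315,v.mean()+180),.093))
# front edge of lid: brightness jump per column
g=c["image"].mean(2)
P=[]
for x in list(range(190,260,5))+list(range(380,460,5)):
    col=g[148:166,x];d=np.diff(col);i=np.argmax(d);P.append(ray(c,(x,148+i+.5),.09))
P=np.array(P)
l=cv2.fitLine(P[:,:2].astype(np.float32),cv2.DIST_HUBER,0,.01,.01).ravel();print("front edge dir",l,np.arctan2(l[1],l[0]))
a=ray(c,(176,154),.09);b=ray(c,(476,157),.09);print(a,b,np.linalg.norm(a-b),np.arctan2(*(b-a)[1::-1]))
```

```text
(np.float64(324.96296296296293), np.float64(186.68376068376068)) 351 [0.46994163 0.233364   0.093     ]
(np.float64(nan), np.float64(nan)) 0 [nan nan nan]
(np.float64(377.1818181818182), np.float64(140.96969696969697)) 33 [0.47135874 0.23320888 0.093     ]
[[199 204 193 162 156 157 154 154 153 155 154 155 150 155 154 156 152 159
  174 200 196 180]
 [204 204 181 157 155 154 147 133  81  79  79  86 103 133 154 153 156 156
  152 161 203 197]
 [209 190 140 156 158 156 156 131  42  19  17  14  31 100 153 154 153 154
  140 156 207 200]
 [195 164 156 157 156 152 152 131  41  17  17  22  32  99 151 153 155 156
  153 167 194 202]
 [205 169 152 155 159 154 153 129  41  20  16  19  33 105 153 153 154 155
  153 149 178 205]
 [190 156 152 154 157 154 154 130  40  15  21  18  29 102 152 155 151 155
  152 154 180 210]
 [176 158 155 154 157 156 152 130  33  15  22  20  36 102 154 152 151 154
  153 154 168 185]
 [187 155 155 156 155 155 153 124  26  22  18  17  31 102 154 151 154 154
  150 152 165 180]
 [174 151 153 155 157 153 154 128  19  22  15  15  29  99 154 152 156 154
  152 151 167 186]
 [200 
[... 167 characters left out ...]
150 159 206]
 [199 166 151 156 155 155 152 127  17  21  21  16  31 102 155 154 152 150
  154 173 200 202]
 [214 195 142 155 157 154 153 120  19  22  18  23  34 101 153 155 152 154
  154 176 210 202]
 [209 194 145 144 156 160 154 145 122 126 122 121 120 134 153 155 153 150
  153 189 207 197]
 [205 209 196 145 143 156 153 149 154 153 155 152 149 155 152 154 145 140
  191 209 202 180]]
slot 325.0 187.0 [0.47026236 0.23330777 0.093     ]
front edge dir [0.2909981  0.95672363 0.45404032 0.28743124] 1.2755264
[0.39791886 0.1036155  0.09      ] [0.48408011 0.38289553 0.09      ] 0.29226888062216366 1.271548758610231<stdin>:6: RuntimeWarning: Mean of empty slice.
  ret = ret.dtype.type(ret / rcount)
```

Run:
```python
from h import *
import pickle
from scipy.spatial.transform import Rotation as Ro
D=pickle.load(open("d3.pkl","rb"));c=D["wrist"];im=c["image"]
s=readout.read_state();p=s["tool_pos"];R=Ro.from_rotvec(s["orientation"]).as_matrix();print(R)
for x in(.012,.013,.015,.017):
  for dz in(-.0084,.010): print(x,dz,proj(c,[p+R@[x,0,dz],p+R@[x,.0045,dz],p+R@[x,-.0045,dz]]).round(1).tolist())
for y in range(206,250,3):print(y,im[y,306:340:2].max(1))
d=R.T@(np.array([.4704,.2333,.093])-p);print(d)
```

```text
[[-9.56182867e-01  2.92769903e-01  3.29061516e-04]
 [ 2.92769968e-01  9.56182889e-01  1.69074694e-04]
 [-2.65143009e-04  2.58005655e-04 -9.99999932e-01]]
0.012 -0.0084 [[321.6, 241.9], [330.8, 242.0], [312.3, 241.9]]
0.012 0.01 [[321.6, 227.7], [329.9, 227.8], [313.3, 227.7]]
0.013 -0.0084 [[321.6, 240.0], [330.9, 240.1], [312.3, 240.0]]
0.013 0.01 [[321.6, 226.0], [329.9, 226.1], [313.3, 226.0]]
0.015 -0.0084 [[321.6, 236.2], [330.9, 236.3], [312.3, 236.1]]
0.015 0.01 [[321.7, 222.6], [330.0, 222.6], [313.3, 222.5]]
0.017 -0.0084 [[321.7, 232.3], [331.0, 232.4], [312.3, 232.3]]
0.017 0.01 [[321.7, 219.1], [330.0, 219.1], [313.3, 219.0]]
206 [143 146 140 141 142 142 141 138 136 139 140 137 139 142 141 137 138]
209 [144 146 144 142 144 145 139 143 138 139 140 143 140 139 138 141 135]
212 [147 144 138 139 136 140 145 103  87 100 140 136 138 142 139 135 138]
215 [142 138 137 136 137 127  54   9   1  11  64 135 136 138 138 141 138]
218 [140 143 136 135 130  12   7   6   7   9   4   0 136 137 138 138 136]
221 [140 139 141 138 109   7  11   0   7  11   6   8  97 133 136 135 137]
224 [140 137 136 140 108   5  13   9  10   5   3  10  80 136 137 136 141]
227 [ 85  89  89 107  81   3   5   4  11  14   6  10  75 118  86  90  90]
230 [89 91 89 53 12 13  8  9  5  7 10 15 10 35 88 89 89]
233 [89 87 91 31  9 10  0  7  7  4  0  9 11 27 87 87 86]
236 [88 90 91 24 11  3 11  7  9  7  6  7  7 17 85 86 86]
239 [88 85 87 12 11 16 12 18 17  9 13  9  0 13 86 85 89]
242 [86 89 82 13  2  9 14 11 15 13 15 14 15  9 70 93 86]
245 [87 89 77 14 10 16 12 18 13 15 17 18 13 13 62 86 90]
248 [87 87 73 10  2 15 13 14 18 15 12  9  9 13 53 87 88]
[-0.00051906  0.00335298  0.14900321]
```

Run:
```python
from h import *
import pickle
from scipy.spatial.transform import Rotation as Ro
D=pickle.load(open("d3.pkl","rb"));c=D["wrist"];im=c["image"]
s=readout.read_state();p=s["tool_pos"];R=Ro.from_rotvec(s["orientation"]).as_matrix()
for n,x,z,w in(("headtop",15,74,4.5),("headbot",15,36,4.5),("fingertip",7.5,65.6-22,4.5),("shbot",9,30,3.5),("blade",5,5,1.75),("bladetop",5,30,1.75),("tip",0,0,1.3)):
  print(n,proj(c,[p+R@[x/1e3,y/1e3,(65.6-z)/1e3] for y in(-w,w)]).round(1).tolist(),proj(c,[p+R@[(x+1)/1e3,0,(65.6-z)/1e3]]).round(1).tolist())
a=D["wrist"]["image"][200:270,280:365,::-1];b=D["scene"]["image"][60:150,330:430,::-1]
m=np.zeros((600,800,3),np.uint8);f=lambda i,k:cv2.convertScaleAbs(cv2.resize(i,None,fx=k,fy=k,interpolation=cv2.INTER_NEAREST),alpha=2.2)
m[:350,:425]=f(a,5);m[:360,400:800]=f(b,4);cv2.imwrite("pics/c4.png",m)
```

```text
headtop [[312.3, 236.1], [330.9, 236.3]] [[321.6, 234.3]]
headbot [[314.2, 210.9], [329.1, 211.0]] [[321.7, 209.3]]
fingertip [[313.9, 227.2], [329.3, 227.3]] [[321.6, 225.7]]
shbot [[316.0, 216.9], [327.2, 217.0]] [[321.6, 215.4]]
blade [[319.1, 210.2], [324.1, 210.3]] [[321.6, 208.9]]
bladetop [[318.8, 222.9], [324.3, 222.9]] [[321.6, 221.4]]
tip [[319.8, 214.6], [323.3, 214.6]] [[321.6, 213.3]]
```

View pics/c4.png

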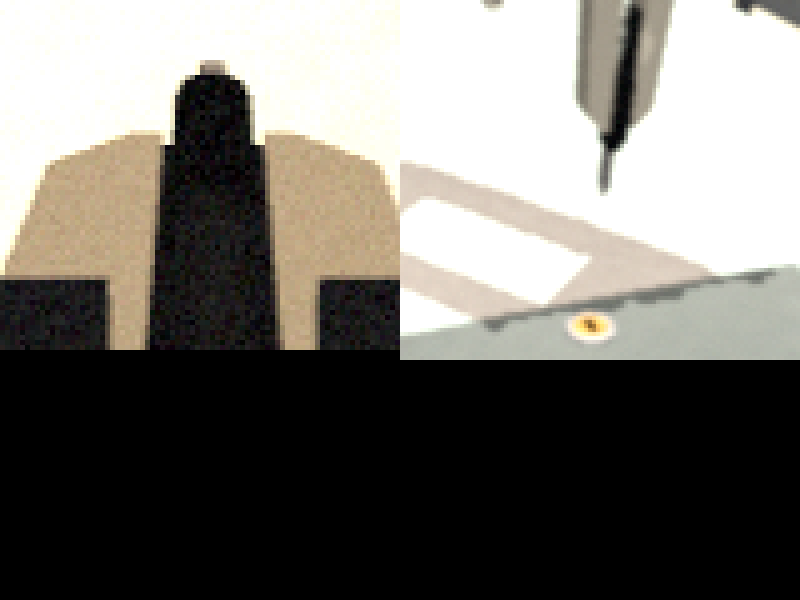

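The blade shows at (322,212), so the key is centred across the pads and offset about -1.4 mm along tool x. That gives dx +0.9 mm and dy +3 mm for alignment, so I'll descend to just above the lock face.

Emit:
hand_motion --plan "0 0.0009 0.003 0 0.005 | 0 0 0 0.03 0 | 0 0 0 0.03 0 | 0 0 0 0.016 0 | 0 0 0 0 0 | 0 0 0 0 0"

```text
t: 7.05
tool_pos: [0.4689, 0.2335, 0.1661]
orientation: [-0.468, -3.106, -0.0]
force: [1.2, -0.0, 0.7]
opening: 0.0087
gripper_force: 45.0
```

Run:
```python
from h import *
s=readout.read_state();print(s["force"],s["wrist_torque"])
c=read_camera("wrist");print()
d=read_camera("scene")
m=np.zeros((500,800,3),np.uint8);f=lambda i,k:cv2.convertScaleAbs(cv2.resize(i[:,:,::-1],None,fx=k,fy=k,interpolation=cv2.INTER_CUBIC),alpha=1.8)
m[:400,:400]=f(c["image"][180:260,282:362],5);m[:400,400:]=f(d["image"][90:154,345:409],6.25);cv2.imwrite("pics/c5.png",m)
```

```text
[ 1.19126851 -0.00539383  0.74921222] [ 0.08659218 -0.1572647   0.03211455]
```

View pics/c5.png

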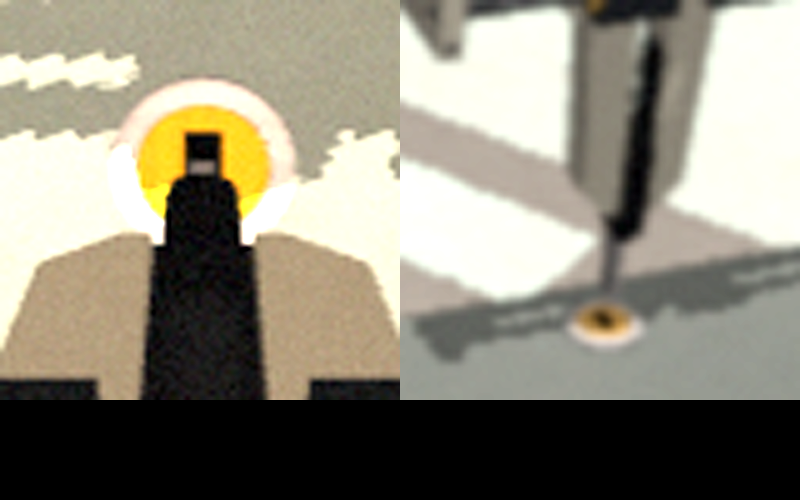

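The blade and slot are aligned laterally (both at crop column 204). Checking the alignment along x.

Run:
```python
from h import *
from scipy.spatial.transform import Rotation as Ro
c=read_camera("wrist");s=readout.read_state();p=s["tool_pos"];R=Ro.from_rotvec(s["orientation"]).as_matrix()
im=c["image"].mean(2);print([(r,int(im[r,320:325].mean())) for r in range(200,224)])
zt=p[2]-.0656;print(zt)
for r in(206,206.5,207):print("slot end",1e3*(R.T@(ray(c,(322.5,r),.093)-p))[:2]-[5.6,0])
for r in(211,211.5,212,212.5):print("blade",1e3*(R.T@(ray(c,(322.5,r),zt+.005)-p))[:2]-[5,0])
```

```text
[(200, 108), (201, 108), (202, 108), (203, 107), (204, 54), (205, 8), (206, 4), (207, 6), (208, 6), (209, 6), (210, 3), (211, 6), (212, 50), (213, 70), (214, 53), (215, 10), (216, 11), (217, 9), (218, 9), (219, 9), (220, 6), (221, 5), (222, 4), (223, 7)]
0.10178634035180169
slot end [-1.62558831  0.6514741 ]
slot end [-2.02063581  0.65198585]
slot end [-2.41605108  0.65249807]
blade [-0.32405754  0.62890669]
blade [-0.69772564  0.62939075]
blade [-1.07174324  0.62987525]
blade [-1.44611082  0.63036021]
```

Emit:
hand_motion --plan "0 0.0008 0 0.002 0 | 0 0 0 0.003 0 | 0 0 0 0.003 0 | 0 0 0 0.002 0 | 0 0 0 0.002 0 | 0 0 0 0.001 0 | 0 0 0 0 0"

```text
t: 7.9
tool_pos: [0.4684, 0.2335, 0.1526]
orientation: [0.466, 3.106, 0.0]
force: [0.7, 0.3, -0.9]
opening: 0.0086
gripper_force: 45.0
```

Emit:
hand_motion --plan "0 0 0 0.002 0 | 0 0 0 0.001 0 | 0 0 0 0 0"

```text
t: 8.2
tool_pos: [0.4684, 0.2335, 0.1497]
orientation: [0.466, 3.106, 0.0]
force: [2.8, -0.2, -0.2]
opening: 0.0087
gripper_force: 45.0
```

The tip is about 9 mm into the slot with almost no force. Pressing to find the pins and the arm's stiffness.

Emit:
hand_motion --plan "0 0 0 0.001 0 | 0 0 0 0.001 0 | 0 0 0 0.001 0 | 0 0 0 0 0"

```text
t: 8.6
tool_pos: [0.4686, 0.2339, 0.1475]
orientation: [0.466, 3.106, 0.002]
force: [1.4, -0.1, 4.4]
opening: 0.0089
gripper_force: 45.0
```

Emit:
hand_motion --plan "0 0 0 0.001 0 | 0 0 0 0 0"

```text
t: 8.8
tool_pos: [0.4688, 0.234, 0.1471]
orientation: [0.466, 3.105, 0.002]
force: [0.1, -0.3, 9.3]
opening: 0.0088
gripper_force: 45.0
```

Emit:
hand_motion --plan "0 0 0 0.0006 0.07 | 0 0 0 0 0.07 | 0 0 0 0.0003 -0.07 | 0 0 0 0 -0.07 | 0 0 0 0 -0.07 | 0 0 0 0 -0.07 | 0 0 0 0 0 | 0 0 0 0.0004 0.07 | 0 0 0 0 0.07 | 0 0 0 0 0.07 | 0 0 0 0 0.07 | 0 0 0 0 0"

```text
t: 10.0
tool_pos: [0.4684, 0.2335, 0.1445]
orientation: [0.687, 3.065, 0.0]
force: [3.5, -1.5, 3.5]
opening: 0.0085
gripper_force: 45.0
```

Emit:
hand_motion --plan "0 0 0 0.0004 -0.07 | 0 0 0 0 -0.07 | 0 0 0 0 -0.07 | 0 0 0 0 -0.07 | 0 0 0 0 0 | 0 0 0 0.0004 0.07 | 0 0 0 0 0.07 | 0 0 0 0 0.07 | 0 0 0 0 0.07 | 0 0 0 0 0"

```text
t: 11.0
tool_pos: [0.4683, 0.2334, 0.1436]
orientation: [0.686, 3.065, -0.0]
force: [4.5, -1.7, 1.7]
opening: 0.0086
gripper_force: 45.0
```

Past the first pins; the tip is about 15 mm in. Pressing on to the second pair.

Emit:
hand_motion --plan "0 0 0 0.001 -0.07 | 0 0 0 0.001 -0.07 | 0 0 0 0.0005 -0.07 | 0 0 0 0 -0.07 | 0 0 0 0 0"

```text
t: 11.5
tool_pos: [0.4685, 0.2336, 0.1418]
orientation: [0.242, 3.131, 0.0]
force: [3.0, -2.4, 6.1]
opening: 0.0087
gripper_force: 45.0
```

Emit:
hand_motion --plan "0 0 0 0.0007 0.07 | 0 0 0 0 0.07 | 0 0 0 0 0.07 | 0 0 0 0 0.07 | 0 0 0 0 0"

```text
t: 12.0
tool_pos: [0.4685, 0.2335, 0.1413]
orientation: [0.684, 3.065, 0.0]
force: [3.3, -3.6, 8.0]
opening: 0.0086
gripper_force: 45.0
```

Emit:
hand_motion --plan "0 0 0 0.001 -0.07 | 0 0 0 0 -0.07 | 0 0 0 0 -0.07 | 0 0 0 0 -0.07 | 0 0 0 0 0"

```text
t: 12.5
tool_pos: [0.4685, 0.2337, 0.1401]
orientation: [0.242, 3.131, 0.001]
force: [2.4, -2.2, 6.4]
opening: 0.0089
gripper_force: 45.0
```

Emit:
hand_motion --plan "0 0 0 0.0006 0.07 | 0 0 0 0 0.07 | 0 0 0 0 0.07 | 0 0 0 0 0.07 | 0 0 0 0 0"

```text
t: 13.0
tool_pos: [0.4685, 0.2336, 0.1393]
orientation: [0.682, 3.066, 0.001]
force: [4.4, -2.0, 5.7]
opening: 0.0085
gripper_force: 45.0
```

Emit:
hand_motion --plan "0 0 0 0.0006 -0.07 | 0 0 0 0 -0.07 | 0 0 0 0 -0.07 | 0 0 0 0 -0.07 | 0 0 0 0 0"

```text
t: 13.5
tool_pos: [0.4685, 0.2336, 0.1385]
orientation: [0.242, 3.131, 0.0]
force: [3.9, -2.0, 4.0]
opening: 0.0085
gripper_force: 45.0
```

Second pair passed; tip about 20 mm in. I'll ease the small side load and continue.

Emit:
hand_motion --plan "0 -0.0004 0 0.001 0.07 | 0 0 0 0.001 0.07 | 0 0 0 0 0.07 | 0 0 0 0 0.07 | 0 0 0 0 0"

```text
t: 14.0
tool_pos: [0.4686, 0.2336, 0.1363]
orientation: [0.684, 3.066, 0.0]
force: [3.9, -0.8, 4.4]
opening: 0.0088
gripper_force: 45.0
```

Emit:
hand_motion --plan "0 0 0 0.0009 -0.07 | 0 0 0 0 -0.07 | 0 0 0 0 -0.07 | 0 0 0 0 -0.07 | 0 0 0 0 0"

```text
t: 14.5
tool_pos: [0.4687, 0.2335, 0.1358]
orientation: [0.24, 3.132, 0.0]
force: [3.7, -3.6, 8.0]
opening: 0.0089
gripper_force: 45.0
```

Emit:
hand_motion --plan "0 0 0 0.0008 0.07 | 0 0 0 0 0.07 | 0 0 0 0 0.07 | 0 0 0 0 0.07 | 0 0 0 0 0"

```text
t: 15.0
tool_pos: [0.4687, 0.2337, 0.1352]
orientation: [0.682, 3.066, 0.001]
force: [1.8, -1.1, 8.0]
opening: 0.0087
gripper_force: 45.0
```

Emit:
hand_motion --plan "0 0 0 0.0012 -0.07 | 0 0 0 0 -0.07 | 0 0 0 0 -0.07 | 0 0 0 0 -0.07 | 0 0 0 0 0"

```text
t: 15.5
tool_pos: [0.4686, 0.2336, 0.1336]
orientation: [0.24, 3.132, 0.0]
force: [3.3, -2.0, 5.3]
opening: 0.0087
gripper_force: 45.0
```

Emit:
hand_motion --plan "0 0 0 0.0008 0.07 | 0 0 0 0 0.07 | 0 0 0 0 0.07 | 0 0 0 0 0.07 | 0 0 0 0 0"

```text
t: 16.0
tool_pos: [0.4686, 0.2335, 0.1326]
orientation: [0.681, 3.067, 0.0]
force: [3.7, -1.0, 5.8]
opening: 0.0084
gripper_force: 45.0
```

Emit:
hand_motion --plan "0 0 0 0.0008 -0.07 | 0 0 0 0 -0.07 | 0 0 0 0 -0.07 | 0 0 0 0 -0.07 | 0 0 0 0 0"

```text
t: 16.5
tool_pos: [0.4686, 0.2336, 0.1317]
orientation: [0.241, 3.132, 0.0]
force: [4.4, -0.6, 3.6]
opening: 0.0086
gripper_force: 45.0
```

Emit:
hand_motion --plan "0 0 0 0.0008 0.07 | 0 0 0 0 0.07 | 0 0 0 0 0.07 | 0 0 0 0 0.07 | 0 0 0 0 0"

```text
t: 17.0
tool_pos: [0.4685, 0.2334, 0.1309]
orientation: [0.684, 3.066, -0.0]
force: [3.9, -1.1, 4.9]
opening: 0.0088
gripper_force: 45.0
```

Tip about 27.7 mm in and past all three pairs. Centring the twist and pushing gently home.

Emit:
hand_motion --plan "0 0 0 0.001 -0.07 | 0 0 0 0.0006 -0.07 | 0 0 0 0 0 | 0 0 0 0 0"

```text
t: 17.4
tool_pos: [0.4686, 0.2336, 0.1296]
orientation: [0.462, 3.107, 0.0]
force: [3.0, -1.3, 6.7]
opening: 0.0086
gripper_force: 45.0
```

Emit:
hand_motion --plan "0 0 0 0.0008 0 | 0 0 0 0.0006 0 | 0 0 0 0 0 | 0 0 0 0 0"

```text
t: 17.8
tool_pos: [0.4686, 0.2337, 0.1284]
orientation: [0.462, 3.107, 0.001]
force: [3.2, -1.9, 7.1]
opening: 0.0088
gripper_force: 45.0
```

Emit:
hand_motion --plan "0 0 0 0.0006 0 | 0 0 0 0 0"

```text
t: 18.0
tool_pos: [0.4687, 0.2337, 0.1284]
orientation: [0.462, 3.107, 0.001]
force: [1.1, -2.7, 12.6]
opening: 0.0087
gripper_force: 45.0
```

The key is home: at TCP z 0.1284 another 0.6 mm of push only raises the force. Turning clockwise (+tool z) in stages and watching the side loads.

Emit:
hand_motion --plan "0 0 0.0001 0 0.1 | 0 0 0.0001 0 0.1 | 0 0 0.0001 0 0.1 | 0 0 0.0001 0 0.1 | 0 0 0.0001 0 0.1 | 0 0 0 0 0"

```text
t: 18.6
tool_pos: [0.469, 0.234, 0.1284]
orientation: [1.222, 2.894, 0.0]
force: [0.5, -3.7, 12.1]
opening: 0.009
gripper_force: 45.0
```

```bash
python3 -c "
from h import *
s=readout.read_state();print(s['force'],s['wrist_torque'])"
```

```text
[ 0.47564856 -3.71059874 12.0589797 ] [-0.63200998 -0.30428291  0.02065582]
```

Emit:
hand_motion --plan "0 -0.0002 -0.0001 0 0.1 | 0 0 0.0001 0 0.1 | 0 0 0.0001 0 0.1 | 0 0 0.0001 0 0.1 | 0 0 0.0001 0 0.1 | 0 0 0.0001 0 0.1 | 0 0 0 0 0"

```text
t: 19.3
tool_pos: [0.4694, 0.234, 0.1283]
orientation: [2.022, 2.404, 0.001]
force: [1.7, -2.4, 13.0]
opening: 0.0087
gripper_force: 45.0
```

```bash
python3 -c "
from h import *
s=readout.read_state();print(s['force'],s['wrist_torque'])"
```

```text
[ 1.69820572 -2.3866741  12.9727502 ] [-0.56759665 -0.29607303  0.07701574]
```

Emit:
hand_motion --plan "0 0 0.0001 0 0.1 | 0 0 0.0001 0 0.1 | 0 0 0.0001 0 0.1 | 0 0 0.0001 0 0.1 | 0 0 0.0001 0 0.1 | 0 0 0 0 0.08 | 0 0 0 0 0 | 0 0 0 0 0"

```text
t: 20.1
tool_pos: [0.4695, 0.234, 0.1283]
orientation: [-2.622, -1.73, 0.001]
force: [-1.1, -3.6, 14.6]
opening: 0.0089
gripper_force: 45.0
```

Run:
```python
from h import *
s=readout.read_state();r=s["orientation"];print(s["force"],s["wrist_torque"],2*np.arctan2(r[1],r[0]),s["q"])
c=read_camera("wrist");d=read_camera("scene")
m=np.zeros((500,800,3),np.uint8);f=lambda i,k:cv2.convertScaleAbs(cv2.resize(i[:,:,::-1],None,fx=k,fy=k,interpolation=cv2.INTER_CUBIC),alpha=1.8)
m[:400,:400]=f(c["image"][180:260,282:362],5);m[:400,400:]=f(d["image"][90:154,345:409],6.25);cv2.imwrite("pics/c6.png",m)
```

```text
[-1.1276914  -3.61570012 14.61957   ] [-0.67400634  0.24573236  0.07052018] -5.116939520482153 [3.64482560e-01 1.05469604e-02 1.82341290e+00 1.69016753e-04
 1.30804416e+00 7.68989166e-01]
```

View pics/c6.png

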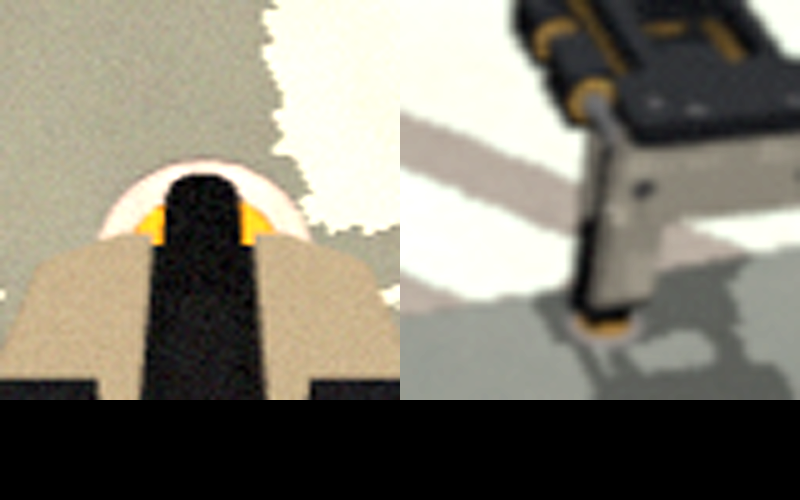

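The key head is seated on the lock face. The tool has turned 1.68 rad and the wrist torque is 0.07 N m, matching the spring at a quarter turn. One small extra turn, then I'll hand in.

Emit:
hand_motion --plan "0 0 0 0 0.015 | 0 0 0 0 0 | 0 0 0 0 0 | 0 0 0 0 0"

```text
t: 20.6
tool_pos: [0.4695, 0.234, 0.1283]
orientation: [-2.635, -1.71, 0.001]
force: [-1.1, -3.5, 13.2]
opening: 0.009
gripper_force: 45.0
```

```bash
python3 -c "
from h import *
s=readout.read_state();print(s['force'],s['wrist_torque']);print(robot.close_job())"
```

```text
[-1.08381624 -3.45383813 13.24217987] [-0.69135697  0.24375256  0.05538321]
the job is handed in; nothing more can be done
None
```

The oblong key is fully home in the cash-box lock, turned about a quarter turn clockwise (worked out from the tool's turn and the spring torque, as the cylinder itself was hidden) and still held against its spring; the other keys, bell and mug were never touched, and the job was handed in at about 21 s.

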